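# Fit the bush and thread the guide rod of a block press

## Task

Drop the loose flanged bronze bush, spigot down, into the empty bore of the blue guide frame's upper crossbar until its flange sits flat, and let go of it. Then take the red-headed guide rod out of its wooden stand and thread it, pointed end down, through that bush and on through the lower bush, until its tip shows clearly below the lower crossbar. Finish while still holding the rod there by its head, upright and still, the tip hanging well clear of the base plate, and leave everything else on the bench where it is.

Things in the scene. Friction and masses are not known exactly. Their poses are not given: they have to be found in the camera images.
- frame: Blue steel frame fixed to the bench. Dark base plate 100 (x) by 160 (y) by 8 mm; posts 60 by 16 mm at y = +-67 mm; upper crossbar 70 by 150 mm, from 92 to 110 mm above the bench; lower crossbar from 60 to 74 mm. Nothing rises above 110 mm. Both crossbars are bored on the frame's z axis; open below to +-x. Origin: centre of its underside. Place and yaw vary.
- upper_bore (a point): Centre of the empty round through-bore, 37 mm in diameter, at the top face of the upper crossbar (110 mm above the bench).
- lower_bush (a point): Centre of the bronze bush built into the lower crossbar, at the crossbar's top face (74 mm above the bench), straight below upper_bore. Its hole is 19 mm in diameter and runs through to the crossbar's underside 14 mm lower, 52 mm above the base plate.
- bush: Loose flanged bronze bush, 0.16 kg, 40 mm tall, standing spigot down on the bench. From below: spigot 34 mm across and 18 mm long, foot tapered to 27 mm; flange 48 mm across, from 18 to 24 mm; collar 32 mm across, from 24 to 40 mm, by which to grip it. A 19 mm hole runs right through. Origin: centre of its foot; z up along its axis.
- bush_seat (a point): On the bush's axis at the underside of its flange, 18 mm above its foot; it coincides with upper_bore when the bush is home.
- stand: Wooden block 80 by 80 by 60 mm fixed to the bench, with a blind hole 18 mm in diameter and 48 mm deep in the middle of its top, in which the rod stands. Origin: centre of its underside. The stand and the bush may swap sides of the frame.
- rod: Guide rod, 0.28 kg, 170 mm long: steel shank 16 mm in diameter, 130 mm long, its lowest 9 mm tapering to a tip 10 mm across; above it a red round head 22 mm in diameter, 40 mm long. It stands upright in the stand, tip 12 mm above the bench. Origin: centre of the tip; z points up along the rod to the head.
- rod_head (a point): Middle of the red head, 150 mm above the rod's tip: the place to grip it.
- block: Bystander: grey pressed-earth block 110 by 220 by 75 mm. Origin: centre of its underside.
- wrench: Bystander: steel wrench 180 mm long lying flat. Origin: its middle, on the bench; x along it.
- hammer: Bystander: hammer 260 mm long lying flat, wooden handle. Origin: middle of its length, on the bench; x points to the head.
- tin: Bystander: grease tin, 76 mm in diameter and 75 mm tall, with a yellow label. Origin: centre of its underside.
- tray: Bystander: green open tray 100 by 130 by 35 mm with nuts in it. Origin: centre of its underside.
- hat: Bystander: yellow hard hat, about 245 mm across and 130 mm tall. Origin: centre of its underside.

How it is judged:
On the way, in this order (a step that is already met when the one before it is completed fails the run):
1. the bush sits flat in the upper bore and is let go (horizontal distance between bush_seat and upper_bore below 0.005 m and z of bush_seat in the frame of upper_bore between -0.004 and 0.003 m and angle between bush's own z axis and vertical below 0.08 rad and contact force between the fingers and bush below 0.2 N), for 0.2 s.
2. the rod's tip has entered the seated bush (horizontal distance between bush_seat and upper_bore below 0.005 m and z of bush_seat in the frame of upper_bore between -0.004 and 0.003 m and angle between bush's own z axis and vertical below 0.08 rad and z of rod in the frame of upper_bore below 0.01 m and horizontal distance between rod and upper_bore below 0.006 m), for 0.05 s.
3. the rod has passed on through the lower bush (horizontal distance between bush_seat and upper_bore below 0.005 m and z of bush_seat in the frame of upper_bore between -0.004 and 0.003 m and angle between bush's own z axis and vertical below 0.08 rad and horizontal distance between rod and lower_bush below 0.006 m and z of rod in the frame of lower_bush below -0.022 m and angle between the z axis of rod and the z axis of frame, either way round below 0.06 rad), for 0.1 s.
At the end, for the whole second after the job is handed in: Bush home in the bore: flange within 3 mm of seated, 5 mm of the axis, 0.08 rad of upright. Rod gripped (over 2 N) and still (under 0.03 m/s), tip at least 8 mm below the lower crossbar and 5 mm clear of the base plate, within 6 mm of the axis, parallel to it within 0.06 rad (all of step 3 and height (world z) of rod above 0.013 m and contact force between the fingers and rod above 2 N and linear speed of rod below 0.03 m/s); the arm keeps its last pose, push and grip.
It fails at once if a bystander (block, wrench, hammer, tin, tray or hat) is pushed more than 30 mm from its place (distance of any of block, wrench, hammer, tin, tray, hat from where it was at the start of the episode above 0.03 m).
It also fails if it takes over 66 s, if anything falls off the work surface, if the arm or the gripper's body presses on something with over 40 N, if the wrist force passes 120 N, or if a joint passes its speed limit or range.

## Robot

A 6-joint arm with a two-finger parallel gripper is mounted at the origin on the work surface. World frame = base frame: x ahead of the robot, y to its left, z up, the work surface at z = 0. Lengths are in m, angles in rad, forces in N, time in s.
With the tool pointing down it reaches from about 0.375 to 0.975 m from the base axis. Payload 3.8 kg.
Tool frame: the origin (TCP) lies at the very end of the fingers, on their centre line; the grasp point (between the pads) lies 19 mm behind it; z points along the fingers, y is the line along which they close (so a half turn about z gives the same grasp; the last joint's range is limited). The gripper opens to 85 mm and grips with 20 to 120 N. Pads are 22 mm wide; open, the fingers measure 114 mm over their backs; the gripper's body (76 mm by 85 mm) begins 54 mm behind the grasp point. The pads swing forward as they close: fully open they stand 13 mm farther back than shut.
Start: joints at [-1.248, 0.264, 1.604, -0, 1.274, -0.037], TCP at [0.238, -0.632, 0.231] pointing down, gripper open.
Joint ranges: [-2.63, 2.63], [-0.94, 2.18], [0.31, 2.57], [-1.31, 4.45], [0, 2.66], [-2.55, 2.55]. Speed limits (rad/s): [2.57, 2.57, 3.14, 3.14, 3.14, 3.14].

## Interface

Orientations are given as a rotation vector (axis times angle).
In Python, from workcell import monitor, viewer, job gives the robot as it stands. The module is installed in compiled form; this text tells all that it offers.
- The arm moves only by the tool step_arm, never from a script. Its argument "series" is one flat list of numbers, 4 for each row, row after row: the shift along the tool's x, y, z in m, then the turn about the tool's z in rad. A call has 1 to 8 rows; each row is the pose to reach, as a shift and turn from the pose commanded when the call began, along the tool's axes at that moment; what a row does not reach only later rows make up. A row lasts 1/8 s, in which the tool goes at most 62.5 mm and 10.7 degrees, less where a joint would pass 70% of its speed; a pose out of reach is approached as far as the arm can. A call with a gripper value outside its range is refused whole. "gripper" is the opening, from 0 (shut) to 1 (fully open), set as the call begins (left out, the last holds). The fingers move at their own pace and stop on an object; "newtons" is the grip in N (left out, the last holds). Time passes only in rows, so rows that repeat a pose let the fingers close. It gives the time, the measured TCP pose, the force, the opening and the grip force at its end, in the units of the state.
- monitor.read_state(): the state, without advancing time (a new reading comes with each control period).
- viewer.read_camera(name): name is "side" or "top"; returns a dict with "image" (480x640x3 uint8, red, green, blue), "intrinsics" (3x3 intrinsics, pixels), "distortion" ([k1, k2, p1, p2, k3] as OpenCV has them; the pictures are not rectified), "T" (4x4, takes a point from camera to world coordinates). Camera axes: x right, y up, looking along -z (the intrinsics and any distortion apply to the point x, -y, -z); pixel columns grow to the right and rows downward; lengths in m; the calibration is good to about 2 mm. A picture is of the moment at which its call begins. There is no depth.
- job.finish_job(): hands the job in; it is judged then, once.
Trained networks look in a picture, given as the dict that the camera call returned (one of the last four; its "shot" number tells which), for a name from the list of things; names that differ only in an ending like _2 or _b are one class to them, and where a whole thing is asked for, a point or a joint stands for the part that bears it (a point fixed in the world has none). Each returns a list of dicts, best first, with "score" (0 to 1); they miss things now and then, are a little off and sometimes report something else, mostly with a low value. They report only what shows in the picture. A call takes as long as a camera call.
- viewer.boxes_of(picture, label): "extent" ([centre column, centre row, width, height] in pixels, round what is visible of it).
- viewer.spot_point(picture, label): "point" ([column, row] in pixels: a listed point, or the origin of a listed thing).
The state is a dict: "time": time; "q": joint angles; "joint_vel": joint speeds; "joint_torque": joint torques, N m; "tool_pos": TCP position; "tcp_rot": TCP orientation; "wrist_force": force on the tool from outside, world axes, zero at the start; "torque": the same for the moment, N m; "width": opening from 0.0 (shut) to 1.0 (fully open); "grip_force": force on a finger pad.
Only numpy, scipy, OpenCV 4.12 (cv2) and the standard library are available. Lean on these libraries where they do the work, as an engineer would, in place of code of your own. Each camera call takes 0.05 s, during which the arm holds its last target. There are 200 camera calls.

## Working session

There is one attempt and no reset: what is moved stays moved. The work goes in short steps, Python scripts to look and compute and a tool call to move; the robot and the scene stay as the last step left them, time stands still between calls to the robot, and variables do not carry over. Pictures are saved under pics/ and viewed, at most 10 in all, crops included, and the job is handed in when it is done.

Besides the shell and the picture viewer there is one more tool, called after "Call:" by a JSON object that holds its "op" and its "data". step_arm: Moves the arm, as the interface text tells. Its arguments: {"type":"object","properties":{"series":{"type":"array"},"gripper":{"type":"number"},"newtons":{"type":"number"}},"required":["series"]}

```bash
mkdir -p pics
cat > h.py <<'E'
import numpy as np, cv2
from scipy.spatial.transform import Rotation as R
from workcell import monitor, viewer, job
def cam(n): return viewer.read_camera(n)
def ray(p,uv):
    u=cv2.undistortPoints(np.array([[uv]],float),np.array(p["intrinsics"]),np.array(p["distortion"]))[0,0]
    T=np.array(p["T"]); d=T[:3,:3]@np.array([u[0],-u[1],-1]); return T[:3,3],d/np.linalg.norm(d)
def onz(p,uv,z):
    o,d=ray(p,uv); return o+d*(z-o[2])/d[2]
def tri(rs):
    A=sum(np.eye(3)-np.outer(d,d) for o,d in rs); b=sum((np.eye(3)-np.outer(d,d))@o for o,d in rs)
    x=np.linalg.solve(A,b); return x,[np.linalg.norm(np.cross(x-o,d)) for o,d in rs]
def proj(p,X):
    T=np.array(p["T"]); c=T[:3,:3].T@(np.array(X,float).reshape(-1,3)-T[:3,3]).T; c=(c*np.array([[1],[-1],[-1]])).T
    return cv2.projectPoints(c.copy(),np.zeros(3),np.zeros(3),np.array(p["intrinsics"]),np.array(p["distortion"]))[0][:,0]
def save(p,n): cv2.imwrite(n,cv2.cvtColor(p["image"],cv2.COLOR_RGB2BGR))
E
python3 - <<'E'
from h import *
np.set_printoptions(precision=4,suppress=True)
P={n:cam(n) for n in("side","top")}
for n in P: save(P[n],f"pics/{n}0.png"); print(n,P[n]["T"],P[n]["intrinsics"][0])
for l in ["upper_bore","lower_bush","bush","bush_seat","rod","rod_head","stand","frame","block","wrench","hammer","tin","tray","hat"]:
    r={}
    for n in P:
        a=viewer.spot_point(P[n],l); 
        for x in a[:2]: print(l,n,np.round(x["point"],1),round(x["score"],2),end=" | ")
        if a: r[n]=ray(P[n],a[0]["point"])
    if len(r)==2: print(*tri(r.values()),end="")
    print()
print(monitor.read_state())
E
```

```text
side [[-0.911   0.2138 -0.3525  0.1401]
 [-0.4123 -0.4843  0.7717  0.8581]
 [-0.0057  0.8484  0.5294  0.7989]
 [ 0.      0.      0.      1.    ]] [582.4399   0.     315.3732]
top [[ 0.016   0.997  -0.0761  0.485 ]
 [-0.9999  0.0155 -0.0072 -0.1328]
 [-0.006   0.0762  0.9971  1.6187]
 [ 0.      0.      0.      1.    ]] [538.7528   0.     317.8172]
upper_bore side [321.3 280.3] 0.63 | upper_bore top [291.6 257.9] 0.82 | [ 0.5385 -0.0485  0.1092] [np.float64(0.0025220977983316595), np.float64(0.0025220977983317875)]
lower_bush top [289.2 253.8] 0.63 | 
bush side [363.1 267.2] 0.77 | bush side [261.9 264.3] 0.21 | bush top [368. 260.] 0.45 | [ 0.533  -0.2736  0.007 ] [np.float64(0.004102190521737078), np.float64(0.00410219052173715)]
bush_seat side [362.3 260.7] 0.84 | bush_seat side [207.8 318.9] 0.19 | bush_seat top [368.5 262.4] 0.57 | [ 0.53   -0.2718  0.0276] [np.float64(0.000829569846852538), np.float64(0.000829569846852549)]
rod top [175.6 286.9] 0.53 | 
rod_head side [280.3 390.2] 0.8 | rod_head side [209.1 318.1] 0.7 | rod_head top [158.6 283.3] 0.51 | [0.4564 0.3053 0.1571] [np
[... 1142 characters left out ...]
64(0.0020660195302727243), np.float64(0.002066019530272643)]
hat side [388.6 212.5] 0.77 | hat top [475.2 251.1] 0.96 | [ 0.5691 -0.5967 -0.0074] [np.float64(0.0001755358873948322), np.float64(0.00017553588739493278)]
{'time': 1.5, 'q': array([-1.2479,  0.2639,  1.604 , -0.    ,  1.2737, -0.0369]), 'joint_vel': array([-0.0017, -0.0003, -0.0007,  0.0009,  0.001 , -0.0008]), 'joint_torque': array([ -0.0002, -51.5055, -36.7706,  -0.0001,   0.001 ,  -0.    ]), 'tool_pos': array([ 0.2377, -0.6318,  0.2313]), 'tcp_rot': array([-3.0909, -0.5621,  0.    ]), 'wrist_force': array([-0.3234,  0.7056, -0.1611]), 'torque': array([ 0.0058,  0.0002, -0.0064]), 'grip_force': 0.0, 'width': 1.0003128581787952}
```

View pics/side0.png

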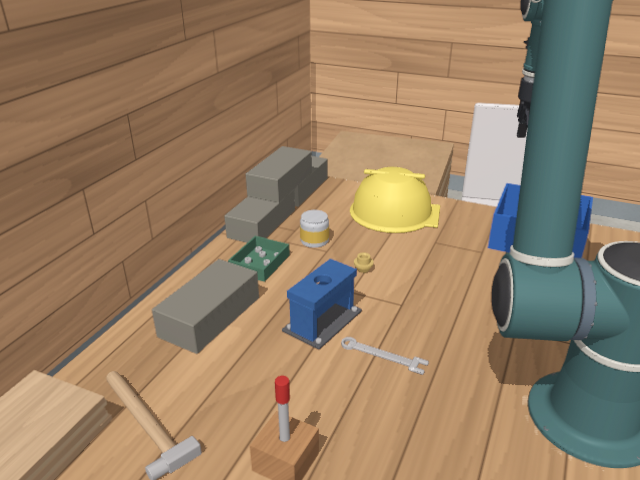

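View pics/top0.png

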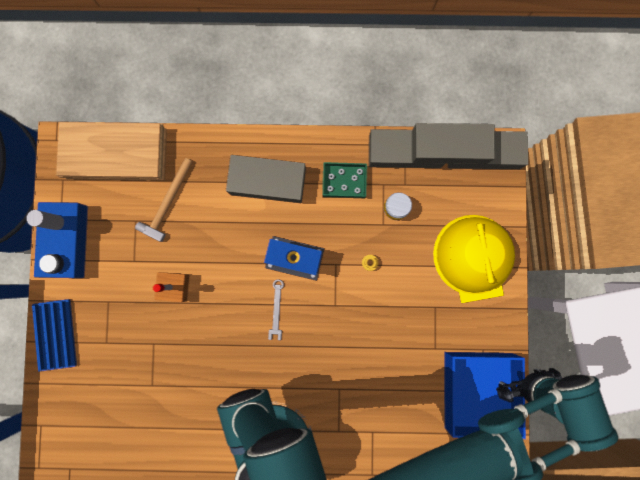

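```bash
cat > fit.py <<'E'
from h import *
from scipy.optimize import minimize
S=8
def cyl(r,z0,z1):
    a=np.linspace(0,2*np.pi,40,endpoint=False); return np.vstack([np.c_[r*np.cos(a),r*np.sin(a),a*0+z] for z in(z0,z1)])
def box(x0,x1,y0,y1,z0,z1): return np.array([[x,y,z] for x in(x0,x1) for y in(y0,y1) for z in(z0,z1)])
BUSH=[cyl(.017,.0,.018),cyl(.024,.018,.024),cyl(.016,.024,.040)]
HEAD=[cyl(.011,.130,.170)]
FRAME=[box(-.035,.035,-.075,.075,.092,.110),box(-.03,.03,.059,.075,.008,.1),box(-.03,.03,-.075,-.059,.008,.1),box(-.03,.03,-.06,.06,.06,.074)]
def mask(p,kind):
    h=cv2.cvtColor(p["image"],cv2.COLOR_RGB2HSV).astype(int); H,s,v=h[...,0],h[...,1],h[...,2]
    if kind=="blue": return (H>105)&(H<130)&(s>110)
    if kind=="red": return ((H<5)|(H>174))&(s>150)
    if kind=="gold": return (H>19)&(H<34)&(s>110)
def render(p,parts,pose,roi):
    x0,y0,w,h=roi; m=np.zeros((h*S,w*S),np.uint8); c,s=np.cos(pose[3]),np.sin(pose[3])
    for q in parts:
        X=q@np.array([[c,s,0],[-s,c,0],[0,0,1]])+np.array(pose[:3])
        uv=(proj(p,X)-[x0-.5,y0-.5])*S
        cv2.fillConvexPoly(m,cv2.convexHull(np.round(uv).astype(np.int32)),1)
    return cv2.resize(m.astype(np.float32),(w,h),interpolation=cv2.INTER_AREA)
def fit(P,parts,kind,x0,free,half=45):
    x0=np.array(x0,float); R_={}
    for n,p in P.items():
        u=proj(p,x0[:3]+[0,0,parts[0][:,2].mean()])[0].astype(int); R_[n]=(max(u[0]-half,0),max(u[1]-half,0),2*half,2*half)
    M={n:mask(P[n],kind)[r[1]:r[1]+r[3],r[0]:r[0]+r[2]].astype(np.float32) for n,r in R_.items()}
    def cost(f):
        x=x0.copy(); x[free]+=np.array(f)*[.01 if i<3 else .1 for i in free]
        return sum(np.abs(render(P[n],parts,x,R_[n][:2]+M[n].shape[::-1])-M[n]).sum()/M[n].sum() for n in P)
    best=min((minimize(cost,s,method="Nelder-Mead",options=dict(initial_simplex=np.vstack([s,s+np.eye(len(free))*.7]))) for s in [np.zeros(len(free)),np.full(len(free),.4),np.full(len(free),-.4)]),key=lambda r:r.fun)
    x=x0.copy(); x[free]+=best.x*np.array([.01 if i<3 else .1 for i in free]); return x,best.fun
def crop(p,parts,pose,c,half,size):
    im=cv2.cvtColor(p["image"],cv2.COLOR_RGB2BGR); x0,y0=int(c[0]-half),int(c[1]-half)
    k=size/(2*half); o=cv2.resize(im[y0:y0+2*half,x0:x0+2*half],(size,size),interpolation=cv2.INTER_CUBIC)
    cc,s=np.cos(pose[3]),np.sin(pose[3])
    for q in parts:
        X=q@np.array([[cc,s,0],[-s,cc,0],[0,0,1]])+np.array(pose[:3])
        uv=(proj(p,X)-[x0-.5,y0-.5])*k
        cv2.polylines(o,[cv2.convexHull(np.round(uv).astype(np.int32))],True,(255,255,255),1)
    return o
E
python3 - <<'E'
from fit import *
np.set_printoptions(precision=4,suppress=True)
P={n:cam(n) for n in("side","top")}
rows=[]
BORE=[cyl(.0185,.110,.110)]
for nm,parts,k,x0,free,half in [("bush",BUSH,"gold",[.531,-.272,0,0],[0,1],18),("head",HEAD,"red",[.456,.305,.012,0],[0,1],24),("frame",FRAME,"blue",[.539,-.047,0,-.2],[0,1,3],48)]:
    for f in [free, free+[2]]:
        x,c=fit(P,parts,k,x0,f,half); print(nm,f,x,c)
        if f is free: xx=x
    for n in P: 
        y,c=fit({n:P[n]},parts,k,xx,free,half); print("  ",n,y,c)
    rows.append(np.vstack([crop(P[n],parts+(BORE if nm=="frame" else []),xx,proj(P[n],xx[:3]+[0,0,parts[0][:,2].mean()])[0],half,266) for n in P]))
cv2.imwrite("pics/fit0.png",np.hstack(rows))
E
```

```text
bush [0, 1] [ 0.5299 -0.2754  0.      0.    ] 0.5260649919509888
bush [0, 1, 2] [ 0.5298 -0.2753  0.0008  0.    ] 0.5208532810211182
   side [ 0.5315 -0.2784  0.      0.    ] 0.1951029747724533
   top [ 0.5298 -0.2753  0.      0.    ] 0.3184799253940582
head [0, 1] [0.4494 0.3058 0.012  0.    ] 0.5615587830543518
head [0, 1, 2] [0.449  0.306  0.0109 0.    ] 0.557665228843689
   side [0.4495 0.3053 0.012  0.    ] 0.16698943078517914
   top [0.4494 0.3055 0.012  0.    ] 0.39038461446762085
frame [0, 1, 3] [ 0.5404 -0.0523  0.     -0.2079] 0.20635157823562622
frame [0, 1, 3, 2] [ 0.5406 -0.0528 -0.0021 -0.213 ] 0.19871477782726288
   side [ 0.5402 -0.05    0.     -0.1859] 0.045241761952638626
   top [ 0.5401 -0.053   0.     -0.2146] 0.14804910123348236
```

View pics/fit0.png

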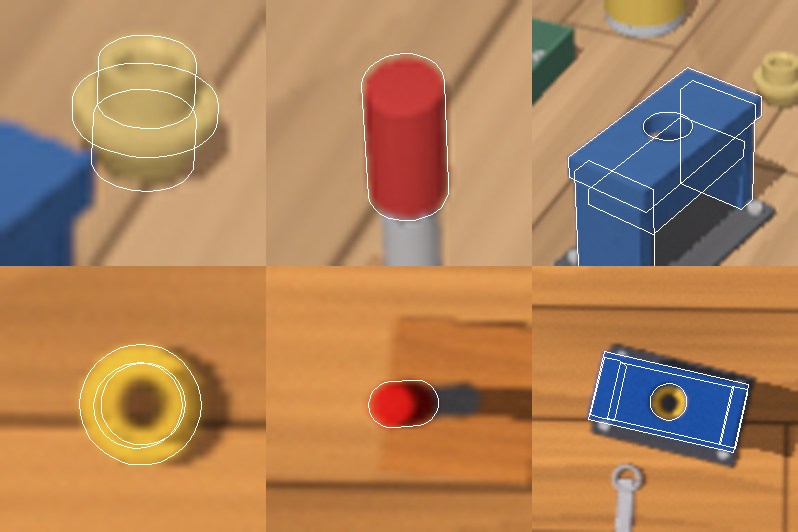

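```bash
cat >> h.py <<'E'
def go(*t):
    """tool-frame shift (and turn) to world target x,y,z[,yaw of tool x]"""
    s=monitor.read_state(); Rm=R.from_rotvec(s["tcp_rot"]); X=Rm.as_matrix()[:,0]; yaw=np.arctan2(X[1],X[0])
    d=Rm.inv().apply(np.array(t[:3])-s["tool_pos"])
    print("yaw",round(yaw,3),"tilt",np.round(Rm.as_matrix()[:,2],3),"pos",np.round(s["tool_pos"],4),"shift",np.round(d,4),"turn",round(-(t[3]-yaw),3) if len(t)>3 else "", "q6",round(s["q"][5],2),"t",s["time"],"F",np.round(s["wrist_force"],2))
E
python3 -c "
from h import *
go(.530,-.2755,.15,0)"
```

```text
yaw 0.36 tilt [-0.  0. -1.] pos [ 0.2376 -0.6318  0.2313] shift [ 0.3991 -0.2305  0.0813] turn 0.36 q6 -0.04 t 1.6 F [-0.4   0.69 -0.56]
```

Call:
{"op": "step_arm", "data": {"series": [0.03,-0.018,0.0,0.05,0.08,-0.046,0.01,0.1,0.135,-0.078,0.02,0.15,0.19,-0.11,0.03,0.2,0.245,-0.142,0.045,0.25,0.3,-0.174,0.06,0.3,0.35,-0.203,0.07,0.36,0.399,-0.2305,0.081,0.36], "gripper": 1.0}}

```text
time: 2.6
tool_pos: [0.5309, -0.2744, 0.1504]
tcp_rot: [3.141, -0.001, 0.001]
wrist_force: [1.0, -0.7, -1.1]
width: 1.001
grip_force: 0.0
```

```bash
python3 -c "
from h import *
go(.530,-.2755,.023,0)"
```

```text
yaw -0.001 tilt [ 0.001 -0.001 -1.   ] pos [ 0.5309 -0.2744  0.1504] shift [-0.001   0.0011  0.1274] turn -0.001 q6 1.05 t 2.6 F [ 0.98 -0.74 -1.06]
```

Call:
{"op": "step_arm", "data": {"series": [0,0,0.04,0,0,0,0.08,0,0,0,0.11,0,0,0,0.126,0,0,0,0.126,0]}}

```text
time: 3.22
tool_pos: [0.5289, -0.2755, 0.0233]
tcp_rot: [-3.14, 0.0, 0.003]
wrist_force: [-0.3, 0.1, 0.5]
width: 1.001
grip_force: 0.0
```

Call:
{"op": "step_arm", "data": {"series": [0,0,0,0,0,0,0,0,0,0,0,0,0,0,0,0,0,0,0,0,0,0,0,0], "gripper": 0.3, "newtons": 20}}

```text
time: 3.98
tool_pos: [0.5305, -0.2765, 0.0256]
tcp_rot: [3.14, -0.0, 0.003]
wrist_force: [-0.8, -0.3, 5.8]
width: 0.364
grip_force: 22.4
```

```bash
python3 -c "
from fit import *
go(.530,-.2755,.023,0)
P={n:cam(n) for n in('side','top')}
for i,n in enumerate(P):
  u=proj(P[n],[.53,-.275,.03])[0]; print(u)
cv2.imwrite('pics/g1.png',np.hstack([crop(P[n],[],[0,0,0,0],proj(P[n],[.53,-.275,.03])[0],40,390) for n in P]))
"
```

```text
yaw -0.0 tilt [ 0.002 -0.001 -1.   ] pos [ 0.5305 -0.2765  0.0256] shift [-0.0005 -0.0011  0.0026] turn -0.0 q6 1.05 t 3.975 F [-0.84 -0.31  5.79]
[363.13318939 259.23909812]
[369.57697039 262.12103728]
```

View pics/g1.png

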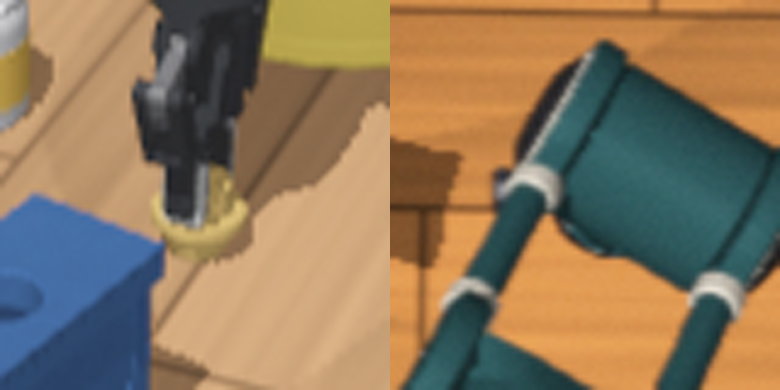

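Call:
{"op": "step_arm", "data": {"series": [0,0,-0.002,0,0,0,-0.002,0,0,0,-0.002,0,0,0,-0.002,-0.18,0,0,-0.002,-0.36,0,0,-0.002,-0.54,0,0,-0.002,-0.72,0,0,-0.002,-0.9], "gripper": 1.0}}

```text
time: 5.08
tool_pos: [0.5294, -0.2757, 0.026]
tcp_rot: [-2.824, -1.374, 0.001]
wrist_force: [-0.9, 0.6, 0.2]
width: 1.0
grip_force: 0.0
```

Call:
{"op": "step_arm", "data": {"series": [0,0,0,-0.18,0,0,0,-0.36,0,0,0,-0.54,0,0,0,-0.67,0,0,0,-0.67,0,0,0,-0.67]}}

```text
time: 5.82
tool_pos: [0.5295, -0.2758, 0.0262]
tcp_rot: [-2.225, -2.218, 0.0]
wrist_force: [0.8, -0.6, 0.1]
width: 0.999
grip_force: 0.0
```

Call:
{"op": "step_arm", "data": {"series": [0,0,0,0,0,0,0,0,0,0,0,0,0,0,0,0,0,0,0,0,0,0,0,0], "gripper": 0.3, "newtons": 40}}

```text
time: 6.58
tool_pos: [0.5296, -0.276, 0.0267]
tcp_rot: [2.222, 2.22, -0.0]
wrist_force: [-1.7, 1.5, 4.2]
width: 0.359
grip_force: 39.5
```

```bash
python3 -c "
from h import *
go(.5402,-.052,.2,1.57)"
```

```text
yaw 1.57 tilt [-0. -0. -1.] pos [ 0.5296 -0.276   0.0267] shift [ 0.2239  0.0103 -0.1734] turn -0.0 q6 -0.52 t 6.575 F [-1.71  1.45  4.17]
```

Call:
{"op": "step_arm", "data": {"series": [0,0,-0.03,0,0,0,-0.08,0,0,0,-0.13,0,0.03,0.002,-0.16,0,0.08,0.004,-0.17,0,0.13,0.006,-0.17,0,0.18,0.008,-0.17,0,0.215,0.01,-0.17,0]}}

```text
time: 7.58
tool_pos: [0.5394, -0.0587, 0.1957]
tcp_rot: [-2.221, -2.221, -0.0]
wrist_force: [1.1, -0.2, -1.9]
width: 0.361
grip_force: 40.1
```

Call:
{"op": "step_arm", "data": {"series": [0.0085,0.0,0,0,0.0085,0,0.0,0,0.0085,0,0.0,0]}}

```text
time: 7.95
tool_pos: [0.5398, -0.0535, 0.1961]
tcp_rot: [2.223, 2.219, -0.001]
wrist_force: [0.2, 0.0, -1.4]
width: 0.359
grip_force: 40.1
```

```bash
python3 -c "
from fit import *
np.set_printoptions(precision=4,suppress=True)
go(.540,-.0525,.16,1.57)
P={n:cam(n) for n in('side','top')}
t=monitor.read_state()['tool_pos']
b=[t[0],t[1],t[2]-.0267,0]
F=[.540,-.0525,0,-.21]
a=crop(P['side'],BUSH,b,proj(P['side'],[.54,-.052,.13])[0],50,400)
c=crop(P['side'],FRAME+[cyl(.0185,.11,.11)],F,proj(P['side'],[.54,-.052,.13])[0],50,400)
cv2.imwrite('pics/h1.png',np.hstack([a,c]))
"
```

```text
yaw 1.569 tilt [-0. -0. -1.] pos [ 0.5398 -0.0535  0.1961] shift [0.001  0.0002 0.0361] turn -0.001 q6 -0.14 t 7.95 F [ 0.18  0.01 -1.44]
```

View pics/h1.png

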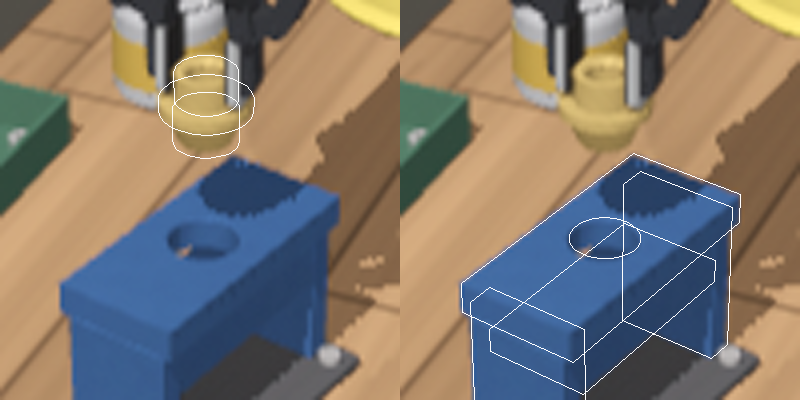

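```bash
python3 -c "
from fit import *
np.set_printoptions(precision=4,suppress=True)
P={n:cam(n) for n in('side','top')}
for n in P:
  P[n]['image']=cv2.cvtColor(cv2.imread(f'pics/{n}0.png'),cv2.COLOR_BGR2RGB)
# top-face-fit and bore-fit by intensity template: pixel-level model: bore vs face, affine intensity
from scipy.optimize import minimize
for n in P:
  p=P[n]; c0=proj(p,[.54,-.0525,.11])[0]; h=13; x0,y0=(c0-h).astype(int); roi=(x0,y0,2*h,2*h)
  im=p['image'][y0:y0+2*h,x0:x0+2*h].astype(float)
  ring=render(p,[cyl(.027,.11,.11)],[.54,-.0525,0,0],roi)>.99
  def cost(f,ch):
    m=render(p,[cyl(.0185,.11,.11)],[.54+f[0]*.01,-.0525+f[1]*.01,0,0],roi)
    e=m<.02; fc=np.median(im[ring&e],axis=0)
    d=np.abs(im-fc).sum(2); d=np.clip(d/ch,0,1)
    return np.abs(d-m)[ring].sum()
  for ch in (30,60,100):
    r=min((minimize(cost,s,(ch,),method='Nelder-Mead',options=dict(initial_simplex=np.array([s,[s[0]+.3,s[1]],[s[0],s[1]+.3]]))) for s in ([0,0],[.2,.2],[-.2,-.2],[.2,-.2])),key=lambda r:r.fun)
    print(n,ch,.54+r.x[0]*.01,-.0525+r.x[1]*.01,r.fun)
for n,x in (('side',.5315),):
  pass
Q={'side':cam('side')}
t=monitor.read_state()['tool_pos']; print(t)
print(fit(Q,BUSH,'gold',[t[0],t[1],t[2]-.0267,0],[0,1],14))
print(fit(Q,BUSH,'gold',[t[0],t[1],t[2]-.0267,0],[0,2],14))
"
```

```text
side 30 0.5394527577757836 -0.04833798325061798 25.407291666666666
side 60 0.5398240395467728 -0.0490338054234162 33.170833333333334
side 100 0.5397835884094239 -0.04937504386901855 55.750625
top 30 0.5406875 -0.051125 54.367708333333326
top 60 0.5399970932006837 -0.051834125518798825 38.81770833333333
top 100 0.5396160328388214 -0.051950283408164974 25.855624999999996
[ 0.5399 -0.0533  0.1963]
(array([ 0.5431, -0.0596,  0.1696,  0.    ]), np.float64(0.3338153064250946))
(array([ 0.5406, -0.0533,  0.174 ,  0.    ]), np.float64(0.3423041105270386))
```

```bash
python3 -c "
from h import *
go(.5395,-.050,.137,1.57)"
```

```text
yaw 1.569 tilt [-0. -0. -1.] pos [ 0.5399 -0.0533  0.1963] shift [ 0.0033 -0.0004  0.0593] turn -0.001 q6 -0.14 t 8.2 F [ 0.29 -0.25 -0.76]
```

Call:
{"op": "step_arm", "data": {"series": [0.003,0,0.02,0,0.003,0,0.04,0,0.003,0,0.05,0,0.003,0,0.055,0,0.003,0,0.058,0,0.003,0,0.061,0,0.003,0,0.063,0,0.003,0,0.063,0]}}

```text
time: 9.2
tool_pos: [0.5399, -0.0494, 0.1334]
tcp_rot: [2.222, 2.22, 0.0]
wrist_force: [-0.8, 1.1, -0.7]
width: 0.359
grip_force: 40.1
```

Call:
{"op": "step_arm", "data": {"series": [0,0,0.003,0,0,0,0.006,0,0,0,0.009,0,0,0,0.009,0]}}

```text
time: 9.7
tool_pos: [0.5395, -0.0494, 0.1239]
tcp_rot: [-2.222, -2.22, 0.001]
wrist_force: [-0.7, -0.6, -1.8]
width: 0.362
grip_force: 40.1
```

Call:
{"op": "step_arm", "data": {"series": [0,0,0.002,0,0,0,0.004,0,0,0,0.0055,0,0,0,0.0055,0]}}

```text
time: 10.2
tool_pos: [0.5399, -0.0494, 0.1188]
tcp_rot: [-2.222, -2.22, 0.0]
wrist_force: [-0.3, -0.5, -2.3]
width: 0.363
grip_force: 40.1
```

Call:
{"op": "step_arm", "data": {"series": [0,0,0.001,0,0,0,0.002,0,0,0,0.002,0]}}

```text
time: 10.58
tool_pos: [0.54, -0.0494, 0.1186]
tcp_rot: [2.222, 2.22, 0.0]
wrist_force: [-4.3, 1.0, 8.2]
width: 0.364
grip_force: 41.0
```

Call:
{"op": "step_arm", "data": {"series": [0,0,-0.002,0,0,0,-0.002,0,0,0,-0.002,0,0,0,-0.002,0,0,0,-0.03,0,0,0,-0.08,0,0,0,-0.12,0,0,0,-0.12,0], "gripper": 1.0}}

```text
time: 11.58
tool_pos: [0.5427, -0.0498, 0.2415]
tcp_rot: [2.218, 2.216, 0.008]
wrist_force: [-0.8, 0.5, 0.6]
width: 0.998
grip_force: 0.0
```

```bash
python3 -c "
from fit import *
np.set_printoptions(precision=4,suppress=True)
Q={'side':cam('side')}
print(fit(Q,BUSH[1:],'gold',[.54,-.0494,.092,0],[0,1],14))
cv2.imwrite('pics/s1.png',crop(Q['side'],BUSH[1:],[.54,-.0494,.092,0],proj(Q['side'],[.54,-.05,.11])[0],50,400))
go(.4491,.3055,.25,1.57)"
```

```text
(array([ 0.5415, -0.0519,  0.092 ,  0.    ]), np.float64(0.18900540471076965))
yaw 1.57 tilt [ 0.004 -0.001 -1.   ] pos [ 0.5412 -0.0496  0.2389] shift [ 0.355  -0.0924 -0.0117] turn -0.0 q6 -0.14 t 11.625 F [-0.38 -0.02 -0.76]
```

View pics/s1.png

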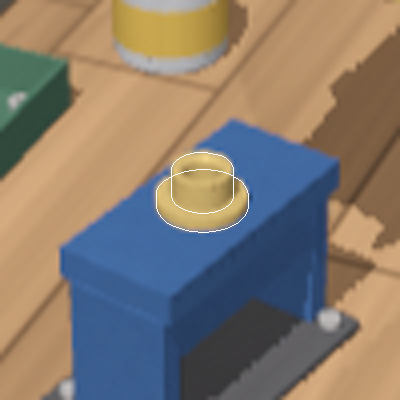

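Call:
{"op": "step_arm", "data": {"series": [0.04,-0.01,-0.02,0,0.09,-0.022,-0.02,0,0.14,-0.036,-0.02,0,0.19,-0.049,-0.02,0,0.24,-0.062,-0.02,0,0.29,-0.075,-0.02,0,0.335,-0.087,-0.02,0,0.356,-0.0925,-0.02,0]}}

```text
time: 12.62
tool_pos: [0.4458, 0.3083, 0.2545]
tcp_rot: [-2.219, -2.222, 0.005]
wrist_force: [-0.7, -0.8, -0.2]
width: 0.998
grip_force: 0.0
```

Call:
{"op": "step_arm", "data": {"series": [0,0,0,0,0,0,0,0]}}

```text
time: 12.88
tool_pos: [0.4473, 0.3058, 0.2555]
tcp_rot: [-2.222, -2.22, 0.004]
wrist_force: [-0.3, -0.1, -0.5]
width: 0.996
grip_force: 0.0
```

```bash
python3 -c "
from h import *
go(.449,.307,.144,1.57)"
```

```text
yaw 1.57 tilt [-0.002 -0.002 -1.   ] pos [0.4473 0.3058 0.2555] shift [0.0014 0.0019 0.1115] turn -0.0 q6 0.56 t 12.875 F [-0.28 -0.09 -0.52]
```

Call:
{"op": "step_arm", "data": {"series": [0.0014,0.0015,0.03,0,0.0014,0.0015,0.065,0,0.0014,0.0015,0.095,0,0.0014,0.0015,0.111,0,0.0014,0.0015,0.111,0]}}

```text
time: 13.5
tool_pos: [0.4486, 0.3068, 0.1446]
tcp_rot: [-2.223, -2.219, 0.005]
wrist_force: [-0.4, 0.0, -0.3]
width: 1.003
grip_force: 0.0
```

Call:
{"op": "step_arm", "data": {"series": [0,0,0,0,0,0,0,0,0,0,0,0,0,0,0,0,0,0,0,0,0,0,0,0,0,0,0,0], "gripper": 0.15, "newtons": 20}}

```text
time: 14.38
tool_pos: [0.4495, 0.3084, 0.1467]
tcp_rot: [-2.223, -2.22, -0.002]
wrist_force: [0.4, -0.0, 4.9]
width: 0.248
grip_force: 21.1
```

Call:
{"op": "step_arm", "data": {"series": [0,0,0,0,0,0,0,0,0,0,0,0,0,0,0,-0.18,0,0,0,-0.36,0,0,0,-0.54,0,0,0,-0.72,0,0,0,-0.9], "gripper": 1.0}}

```text
time: 15.38
tool_pos: [0.4491, 0.308, 0.1456]
tcp_rot: [-1.027, -2.969, 0.0]
wrist_force: [0.4, 0.4, 1.3]
width: 1.002
grip_force: 0.0
```

Call:
{"op": "step_arm", "data": {"series": [0,0,0,-0.18,0,0,0,-0.36,0,0,0,-0.54,0,0,0,-0.67,0,0,0,-0.67,0,0,0,-0.67]}}

```text
time: 16.12
tool_pos: [0.4492, 0.308, 0.1457]
tcp_rot: [-0.006, -3.141, 0.0]
wrist_force: [0.4, -0.8, 0.1]
width: 0.999
grip_force: 0.0
```

Call:
{"op": "step_arm", "data": {"series": [0,0,0,0,0,0,0,0,0,0,0,0,0,0,0,0,0,0,0,0,0,0,0,0,0,0,0,0], "gripper": 0.15, "newtons": 40}}

```text
time: 17.0
tool_pos: [0.4493, 0.3079, 0.146]
tcp_rot: [0.003, 3.141, -0.0]
wrist_force: [-0.8, -2.1, 2.8]
width: 0.246
grip_force: 39.2
```

```bash
python3 -c "
from h import *
go(.540,-.0494,.31,3.14)"
```

```text
yaw 3.14 tilt [ 0. -0. -1.] pos [0.4493 0.3079 0.146 ] shift [-0.0914 -0.3572 -0.1639] turn -0.0 q6 -1.01 t 17.0 F [-0.82 -2.08  2.84]
```

Call:
{"op": "step_arm", "data": {"series": [0,0,-0.01,0,0,0,-0.03,0,0,0,-0.06,0,0,0,-0.09,0,0,0,-0.12,0,0,0,-0.145,0,0,0,-0.16,0,0,0,-0.16,0], "newtons": 60}}

```text
time: 18.0
tool_pos: [0.4497, 0.3085, 0.307]
tcp_rot: [0.003, 3.14, 0.002]
wrist_force: [0.2, 0.7, -2.4]
width: 0.244
grip_force: 58.9
```

Call:
{"op": "step_arm", "data": {"series": [-0.008,-0.03,0,0,-0.019,-0.075,0,0,-0.031,-0.12,0,0,-0.043,-0.17,0,0,-0.056,-0.22,0,0,-0.069,-0.27,0,0,-0.08,-0.315,0,0,-0.089,-0.345,0,0]}}

```text
time: 19.0
tool_pos: [0.537, -0.0391, 0.3038]
tcp_rot: [-0.005, -3.139, -0.0]
wrist_force: [0.4, 0.4, -2.7]
width: 0.242
grip_force: 59.1
```

Call:
{"op": "step_arm", "data": {"series": [-0.0025,-0.012,0,0,-0.0025,-0.012,0,0,-0.0025,-0.012,0,0,-0.0025,-0.012,0,0]}}

```text
time: 19.5
tool_pos: [0.5399, -0.0479, 0.3058]
tcp_rot: [-0.0, -3.141, -0.001]
wrist_force: [0.3, 0.4, -2.3]
width: 0.24
grip_force: 59.2
```

```bash
python3 -c "
from fit import *
np.set_printoptions(precision=4,suppress=True)
go(.540,-.0494,.265,3.14)
P=cam('side'); t=monitor.read_state()['tool_pos']
b=[t[0],t[1],t[2]-.134,0]
c=proj(P,[.54,-.052,.18])[0]
a=crop(P,[cyl(.008,.009,.13),cyl(.005,0,.009)]+HEAD,b,c,60,400)
d=crop(P,BUSH[1:],[.54,-.0494,.092,0],c,60,400)
cv2.imwrite('pics/r1.png',np.hstack([a,d]))
"
```

```text
yaw 3.141 tilt [-0.  0. -1.] pos [ 0.5399 -0.0479  0.3058] shift [-0.0001 -0.0015  0.0408] turn 0.001 q6 -1.71 t 19.5 F [ 0.34  0.36 -2.26]
```

View pics/r1.png

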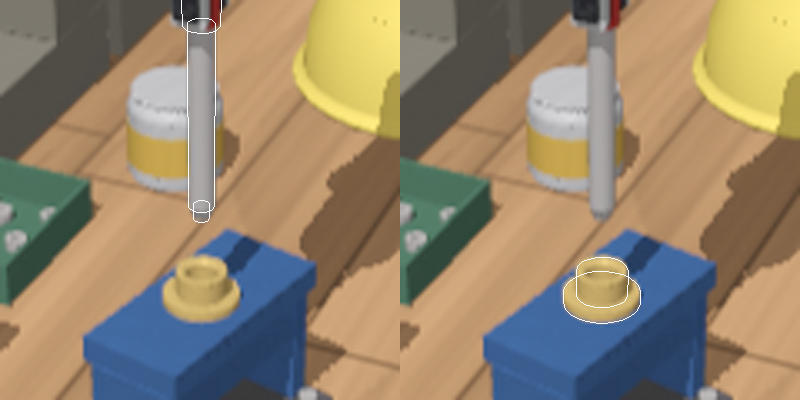

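Call:
{"op": "step_arm", "data": {"series": [0,-0.001,0.01,0,0,-0.0012,0.02,0,0,-0.0012,0.03,0,0,-0.0012,0.036,0,0,-0.0012,0.041,0,0,-0.0012,0.045,0,0,-0.0012,0.047,0,0,-0.0012,0.047,0]}}

```text
time: 20.55
tool_pos: [0.5401, -0.0503, 0.2589]
tcp_rot: [0.003, 3.142, -0.0]
wrist_force: [0.4, -0.9, -2.0]
width: 0.246
grip_force: 59.3
```

Call:
{"op": "step_arm", "data": {"series": [0,0.0008,0.006,0,0,0.0008,0.012,0,0,0.0008,0.018,0,0,0.0008,0.024,0,0,0.0008,0.03,0,0,0.0008,0.036,0,0,0.0008,0.042,0,0,0.0008,0.042,0]}}

```text
time: 21.55
tool_pos: [0.5396, -0.0494, 0.2161]
tcp_rot: [-0.003, -3.14, -0.0]
wrist_force: [-0.7, -0.5, -3.0]
width: 0.241
grip_force: 59.3
```

Tip at about 0.082 with no contact; continue into the lower bush.

Call:
{"op": "step_arm", "data": {"series": [0,0,0.004,0,0,0,0.008,0,0,0,0.012,0,0,0,0.016,0,0,0,0.02,0,0,0,0.02,0]}}

```text
time: 22.3
tool_pos: [0.5397, -0.0495, 0.1963]
tcp_rot: [-0.003, -3.141, -0.0]
wrist_force: [0.2, -0.5, -2.1]
width: 0.24
grip_force: 59.3
```

Call:
{"op": "step_arm", "data": {"series": [0,0,0.005,0,0,0,0.01,0,0,0,0.015,0,0,0,0.02,0,0,0,0.025,0,0,0,0.028,0,0,0,0.028,0,0,0,0.028,0]}}

```text
time: 23.3
tool_pos: [0.5403, -0.0495, 0.1691]
tcp_rot: [0.003, 3.141, -0.0]
wrist_force: [0.4, -0.8, -3.2]
width: 0.243
grip_force: 59.3
```

Call:
{"op": "step_arm", "data": {"series": [0,0,0,0,0,0,0,0,0,0,0,0,0,0,0,0]}}

```text
time: 23.8
tool_pos: [0.5401, -0.0495, 0.1689]
tcp_rot: [0.003, 3.142, 0.0]
wrist_force: [-0.1, -0.5, -2.6]
width: 0.244
grip_force: 59.3
```

```bash
python3 -c "
from fit import *
P=cam('side'); c=proj(P,[.54,-.052,.09])[0]
cv2.imwrite('pics/e1.png',crop(P,[],[0,0,0,0],c,60,600))
go(.54,-.0494,.168)"
```

```text
yaw 3.14 tilt [ 0.  0. -1.] pos [ 0.5401 -0.0495  0.1689] shift [0.0001 0.0001 0.0009] turn  q6 -1.71 t 23.85 F [ 0.18 -0.07 -2.14]
```

View pics/e1.png

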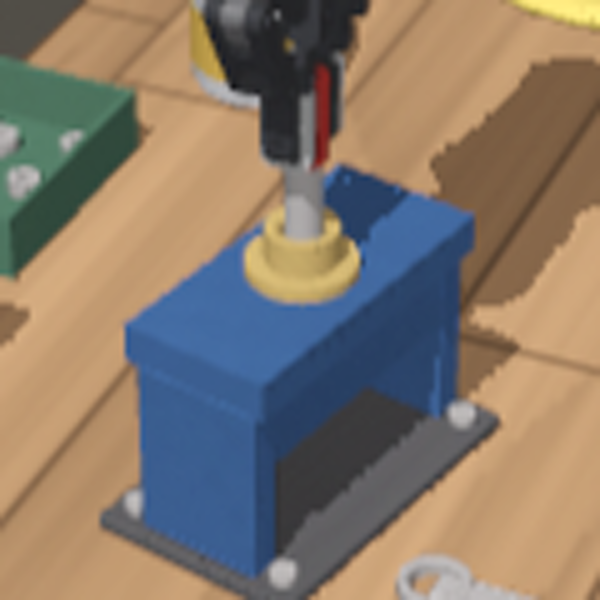

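The picture shows the bush flat on the crossbar (around 302,270) with the rod upright through it. The wrist force is just the rod's weight, and the tip should be about 35 mm above the bench.

```bash
python3 -c "
from h import *
print(job.finish_job())"
```

```text
the job is handed in; nothing more can be done
None
```

I handed the job in at about 24 s, with the bush seated flat in the upper bore and the rod held upright and still by its head through both bushes. From the arm's readings its tip is about 35 mm above the bench. The side view cannot show the tip itself, and the hand-in returned no verdict.

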